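# Glue bottle back into its gap in the caddy

### The job

Put the slim glue bottle with the pointed nozzle back into the plywood caddy: stand it upright on the caddy's floor in the gap between the two cups, in line with them. Do not push either cup out of its place or tip it, and leave the bottle standing free.

Things in the scene. Friction and masses are not known exactly. Their poses are not given: they have to be found in the camera images.
- glue_mid (a point): Glue bottle standing on the bench: slim, round, 39 mm in diameter, 110 mm tall with its nozzle, the smallest bottle here (others 150 to 170 mm). Point on its axis, 55 mm above its foot; z up, yaw does not matter. Straight body up to about 70 mm: grip it 60 to 68 mm above the foot (5 to 13 mm above this point), as lower down a short gripper strikes the nozzle tip. Loose, 0.09 kg.
- gap (a point): Mid-gap on the caddy's floor: the bottle's foot belongs here. Caddy: fixed plywood tray 238 x 100 mm, floor 6, side walls 22, end boards 36 mm above the bench. y runs along the row of cups, x across, z up. Cup centres lie 68 mm to either side in y, 61 mm free between rims. Fingers fit only closing across the row (in x). A tall locker stands to the right: swing past it with the arm drawn in.
- cup_white: Open tapered mixing cup, 70 mm across the rim, 71 mm tall, standing in the caddy on one side of the gap (which side varies). Origin at the centre of its underside, z up. Light and loose: it shifts if touched.
- cup_dark: Open tapered plaster cup, 79 mm across the rim, 62 mm tall, standing in the caddy on the other side of the gap. Origin at the centre of its underside, z up. Light and loose: it shifts if touched.
Not all that is in view belongs to the job. Leave any red look-alike of the cup_dark alone.

How it is judged:
By the outcome, as a careful person would: the job done as asked, in the order asked, and still so for the second after the job is handed in, with the robot touching nothing.
It also fails if it takes over 45 s, if anything falls off the work surface, if the arm or the gripper's body presses on something with over 40 N, if the wrist force passes 120 N, or if a joint passes its speed limit or range.

### The arm

A 6-joint arm with a two-finger parallel gripper is mounted at the origin on a cart in front of the work surface, level with it; the furniture and walls round the work are solid. World frame = base frame: x ahead of the robot, y to its left, z up, the work surface at z = 0. Lengths are in mm, angles in rad, forces in N, time in s.
With the tool pointing down it reaches from about 300 to 775 mm from the base axis. Payload 14.6 kg.
Tool frame: the origin (TCP) lies at the very end of the fingers, on their centre line; the grasp point (between the pads) lies 19 mm behind it; z points along the fingers, y is the line along which they close (so a half turn about z gives the same grasp; the last joint's range is limited). The gripper opens to 94 mm and grips with 3 to 60 N. Pads are 16 mm wide; open, the fingers measure 119 mm over their backs; the gripper's body (75 mm by 177 mm) begins 78 mm behind the grasp point.
Start: joints at [-0.067, 0.3, 1.521, -0, 1.321, -0.067], TCP at [549.99, -0.002, 205.446] pointing down, gripper open.
Joint ranges: [-3.03, 3.03], [-0.79, 2.21], [0.23, 2.52], [-1.04, 4.18], [0, 3.07], [-2.55, 2.55]. Speed limits (rad/s): [2.22, 2.22, 2.57, 3.14, 3.14, 3.14].

### API

Orientations are given as [roll, pitch, yaw] about the fixed x, y, z axes, in that order (R = Rz(yaw) Ry(pitch) Rx(roll)).
In Python, from cell import manip, optics gives the robot as it stands.
- The arm moves only by the shell command python3 -m crank 'ROWS' [FORCE]. ROWS is JSON, a list of rows, each a list of 7 numbers: the opening in per cent of the stroke, from 0 (shut) to 100 (fully open), then the shift along the tool's x, y, z in mm, then the turn, a rotation vector about the tool's x, y, z in rad. A call has 1 to 10 rows; each row is the pose to reach, as a shift and turn from the pose commanded when the call began, along the tool's axes at that moment; what a row does not reach only later rows make up. A row lasts 1/10 s, in which the tool goes at most 50 mm and 8.59 degrees, less where a joint would pass 70% of its speed; a pose out of reach is approached as far as the arm can. A call with a gripper value outside its range is refused whole. The fingers move at their own pace and stop on an object; FORCE is the grip in N (left out, the last holds). Time passes only in rows, so rows that repeat a pose let the fingers close. It gives the time, the measured TCP pose, the force, the opening and the grip force at its end, in the units of the state.
- manip.read_state(): the state, without advancing time (a new reading comes with each control period).
- optics.camera(name): name is "scene" or "side" or "wrist"; returns (picture, depth): 384x512x3 uint8, red, green, blue; 384x512 float32, mm along the optical axis (not along the pixel's ray), 0 where there is no reading.
- optics.calibration(name): a dict with "camera_matrix" (3x3 intrinsics, pixels), "R" (3x3) and "t" (3): a world point X has camera coordinates R X + t. Camera axes: x right, y down, z forward; pixel columns grow to the right and rows downward; lengths in mm; the calibration is good to about 2 mm. A picture is of the moment at which its call begins: read the wrist's pose just before it. calibration takes no time and is no camera call; for the wrist camera it gives the pose at the moment of the call.
- manip.sign_off(): hands the job in; it is judged then, once.
The state is a dict: "clock": time; "joints": joint angles; "qd": joint speeds; "effort": joint torques, N m; "eef_pos": TCP position; "eef_rot": TCP orientation; "wrist_force": force on the tool from outside, world axes, zero at the start; "moment": the same for the moment, N m; "finger_gap": finger opening in mm; "finger_force": force on a finger pad.
Only numpy, scipy, OpenCV 4.12 (cv2) and the standard library are available. Lean on these libraries where they do the work, as an engineer would, in place of code of your own. Each camera call takes 0.05 s, during which the arm holds its last target. There are 200 camera calls.

## Working session

There is one attempt and no reset: what is moved stays moved. The work goes in short steps, Python scripts to look and compute and a shell command to move; the robot and the scene stay as the last step left them, time stands still between calls to the robot, and variables do not carry over. Pictures are saved under pics/ and viewed, at most 10 in all, crops included, and the job is handed in when it is done.

```bash
mkdir -p pics; ls
python3 - <<'E'
from cell import manip, optics
import cv2,numpy as np
print(manip.read_state())
for n in("scene","side"):
    p,d=optics.camera(n); cv2.imwrite(f"pics/{n}0.png",p[:,:,::-1]); np.savez(f"{n}0.npz",p=p,d=d)
    c=optics.calibration(n); print(n,np.round(c["camera_matrix"],1).tolist(),(-c["R"].T@c["t"]).round(), c["R"].round(2).tolist())
E
```

```text
pics
{'clock': 0.0, 'joints': array([-6.65988041e-02,  3.00472266e-01,  1.52159421e+00,  2.92081599e-05,
        1.32066907e+00, -6.66018123e-02]), 'qd': array([-2.13227372e-03,  1.09831757e-03,  5.98827174e-04, -6.94037975e-04,
        3.39848561e-04,  5.58455895e-05]), 'effort': array([-1.53750298e-03, -5.31805658e+01, -3.52735734e+01,  7.07558286e-02,
        2.43994006e-02, -4.79655944e-05]), 'eef_pos': array([5.49740147e+02, 2.27316676e-02, 2.04880128e+02]), 'eef_rot': array([-3.14045417e+00, -1.04291015e-04,  1.57079203e+00]), 'wrist_force': array([-0.68199575, -0.06788179,  0.75543348]), 'moment': array([-0.01998485, -0.06569728, -0.02046976]), 'finger_force': 0.0, 'finger_gap': 93.98305869003109}
scene [[439.3, 0.0, 255.9], [0.0, 439.3, 194.0], [0.0, 0.0, 1.0]] [  89. -340.  564.] [[0.82, -0.57, -0.0], [-0.34, -0.49, -0.8], [0.46, 0.66, -0.6]]
side [[386.9, 0.0, 259.2], [0.0, 386.9, 190.7], [0.0, 0.0, 1.0]] [ 42. 871. 450.] [[-0.82, -0.57, -0.02], [-0.23, 0.36, -0.9], [0.52, -0.74, -0.43]]
```

View pics/scene0.png

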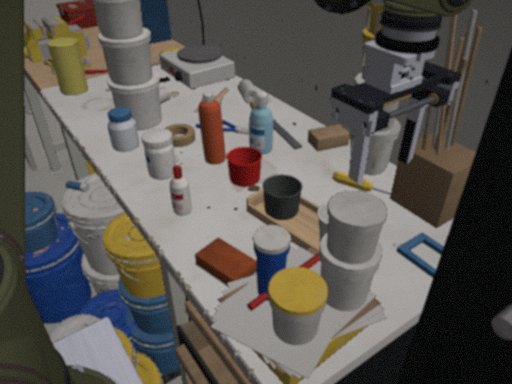

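View pics/side0.png

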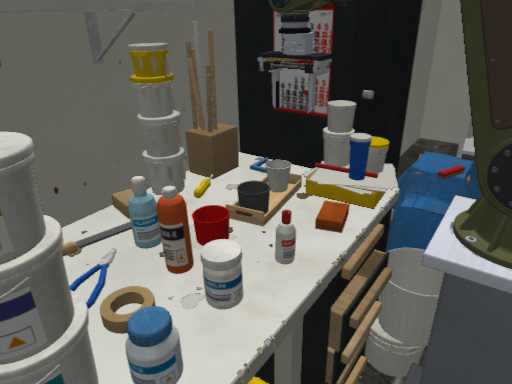

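The scene view shows the glue bottle (white, red nozzle) at about (180,190), the dark cup at (282,196), and the white cup hidden behind the bucket stack near (322,220). In the side view they are at (286,237), (254,195) and (278,176), with the caddy beneath the cups.

```bash
cat > h.py <<'E'
from cell import manip, optics
import cv2,numpy as np
def cloud(n,d,c=None):
    c=c or optics.calibration(n); K=c["camera_matrix"]
    v,u=np.mgrid[:384,:512]
    X=np.stack([(u-K[0,2])/K[0,0]*d,(v-K[1,2])/K[1,1]*d,d],-1)
    return (X-c["t"])@c["R"]
def ray(n,u,v,z,c=None):
    c=c or optics.calibration(n); K=c["camera_matrix"]
    r=c["R"].T@np.linalg.solve(K,[u,v,1]); o=-c["R"].T@c["t"]
    return (o+r*(z-o[2])/r[2]).round(1)
E
python3 - <<'E'
from h import *
for n,boxes in (("scene",dict(glue=(165,160,198,218),dark=(255,170,308,220))),("side",dict(glue=(270,205,302,268),dark=(232,175,275,215),white=(262,155,296,195)))):
    f=np.load(n+"0.npz"); X=cloud(n,f["d"])
    for k,(a,b,c,e) in boxes.items():
        P=X[b:e,a:c].reshape(-1,3); ok=f["d"][b:e,a:c].ravel()>0; P=P[ok]
        col=f["p"][b:e,a:c].reshape(-1,3)[ok]
        for lo,hi in ((15,25),(30,45),(45,60),(60,75),(80,115)):
            m=(P[:,2]>lo)&(P[:,2]<hi)
            if m.sum()>5: Q=P[m]; print(n,k,lo,hi,m.sum(),np.percentile(Q,[3,50,97],axis=0)[:,:2].round().tolist())
    p=f["p"]
cr=cv2.resize(np.load("side0.npz")["p"][145:275,170:320],None,fx=4,fy=4,interpolation=cv2.INTER_CUBIC)
cv2.imwrite("pics/c1.png",cr[:,:,::-1])
print(ray("side",286,243,35),ray("scene",181,195,35))
E
```

```text
scene glue 15 25 110 [[349.0, 307.0], [371.0, 315.0], [417.0, 456.0]]
scene glue 30 45 166 [[349.0, 307.0], [369.0, 315.0], [415.0, 454.0]]
scene glue 45 60 126 [[349.0, 307.0], [360.0, 311.0], [394.0, 446.0]]
scene glue 60 75 156 [[349.0, 306.0], [361.0, 313.0], [383.0, 330.0]]
scene glue 80 115 125 [[359.0, 317.0], [365.0, 321.0], [374.0, 331.0]]
scene dark 15 25 342 [[479.0, 170.0], [515.0, 200.0], [579.0, 314.0]]
scene dark 30 45 432 [[494.0, 169.0], [530.0, 210.0], [564.0, 253.0]]
scene dark 45 60 453 [[494.0, 168.0], [530.0, 205.0], [566.0, 240.0]]
scene dark 60 75 249 [[492.0, 166.0], [532.0, 206.0], [567.0, 242.0]]
side glue 15 25 123 [[350.0, 178.0], [369.0, 338.0], [486.0, 348.0]]
side glue 30 45 127 [[349.0, 325.0], [358.0, 344.0], [379.0, 348.0]]
side glue 45 60 138 [[348.0, 325.0], [358.0, 344.0], [380.0, 348.0]]
side glue 60 75 162 [[349.0, 324.0], [359.0, 342.0], [381.0, 348.0]]
side glue 80 115 175 [[357.0, 321.0], [364.0, 333.0], [375.0, 339.0]]
side dark 15 25 164 [[478.0, 55.0], [542.0, 214.0], [597.0, 261.0]]
side dark 30 45 377 [[482.0, 97.0], [520.0, 237.0], [561.0, 260.0]]
side dark 45 60 350 [[494.0, 98.0], [534.0, 202.0], [566.0, 243.0]]
side dark 60 75 250 [[494.0, 169.0], [531.0, 205.0], [567.0, 244.0]]
side white 15 25 163 [[495.0, -75.0], [532.0, 75.0], [691.0, 111.0]]
side white 30 45 122 [[520.0, 22.0], [532.0, 90.0], [563.0, 100.0]]
side white 45 60 172 [[499.0, 42.0], [531.0, 95.0], [573.0, 189.0]]
side white 60 75 299 [[494.0, 39.0], [539.0, 86.0], [579.0, 212.0]]
[368.9 324.2  35. ] [371.5 328.4  35. ]
```

View pics/c1.png

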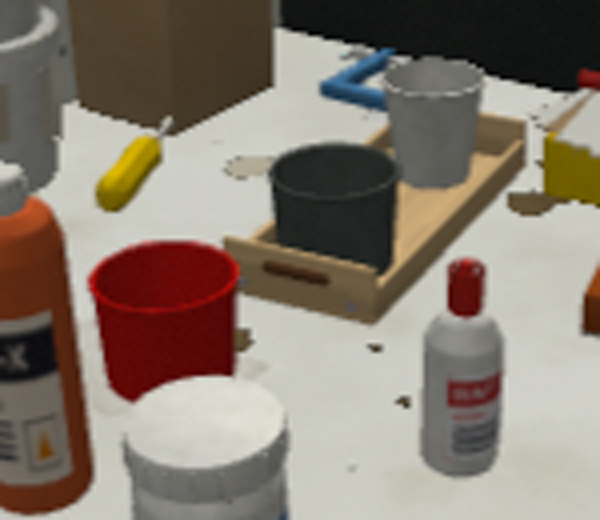

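Run:
```python
from h import *
G=set()
for n in("scene","side"):
    f=np.load(n+"0.npz"); X=cloud(n,f["d"]); m=(f["d"]>0)&(X[...,2]>85)&(X[...,2]<420)&(X[...,0]>150)&(X[...,0]<800)&(abs(X[...,1])<550)
    P=X[m]; k=(P[:,:2]//40).astype(int)
    out={}
    for a,z in zip(map(tuple,k*40),P[:,2]): out.setdefault(a,[]).append(z)
    print(n,{(int(a),int(b)):int(max(z)) for (a,b),z in sorted(out.items()) if len(z)>8})
p,d=optics.camera("wrist"); cv2.imwrite("pics/w0.png",p[:,:,::-1])
```

```text
scene {(280, -120): 138, (280, -80): 139, (320, -120): 139, (320, -80): 140, (320, -40): 169, (320, 0): 169, (320, 320): 103, (360, -120): 139, (360, -80): 152, (360, -40): 169, (360, 0): 169, (360, 280): 104, (360, 320): 107, (360, 440): 97, (360, 480): 96, (400, -280): 222, (400, -120): 224, (400, -80): 225, (400, -40): 224, (400, 440): 97, (400, 480): 96, (440, -320): 139, (440, -280): 250, (440, -240): 360, (440, -200): 419, (440, -160): 417, (440, -120): 225, (440, -80): 225, (440, -40): 345, (440, 0): 344, (480, -40): 419, (480, 0): 419, (480, 400): 142, (480, 440): 168, (520, -40): 419, (520, 0): 419, (520, 400): 140, (520, 440): 168, (560, -40): 419, (560, 0): 313, (600, -40): 344, (600, 0): 344, (600, 400): 148, (600, 440): 147, (640, 400): 148, (720, -40): 130, (720, 0): 130, (720, 40): 378, (720, 80): 129, (720, 200): 372, (720, 240): 368, (760, -40): 131, (760, 0): 130, (760, 40): 376, (760, 80): 362, (760, 160): 175, (760, 200): 371, (760, 240): 364}
side {(280, -80): 141, (280, -40): 140, (320, -120): 141, (320, -80): 141, (320, -40): 171, (320, 0): 171, (320, 320): 107
[... 534 characters left out ...]
417, (520, -160): 417, (520, -40): 411, (520, 0): 419, (520, 440): 171, (520, 480): 149, (560, -200): 369, (560, -160): 417, (560, -40): 345, (560, 0): 419, (600, -200): 302, (600, -160): 310, (600, -40): 346, (600, 0): 346, (600, 400): 152, (600, 440): 151, (640, -200): 265, (640, -160): 380, (640, 400): 152, (640, 440): 151, (680, -200): 417, (680, -160): 417, (720, -200): 417, (720, -160): 417, (720, -40): 132, (720, 0): 133, (720, 40): 399, (720, 80): 290, (720, 200): 377, (720, 240): 377, (720, 320): 419, (760, -200): 417, (760, -160): 417, (760, -40): 133, (760, 0): 133, (760, 40): 378, (760, 80): 418, (760, 160): 377, (760, 200): 377, (760, 240): 377, (760, 280): 376, (760, 320): 418}
```

View pics/w0.png

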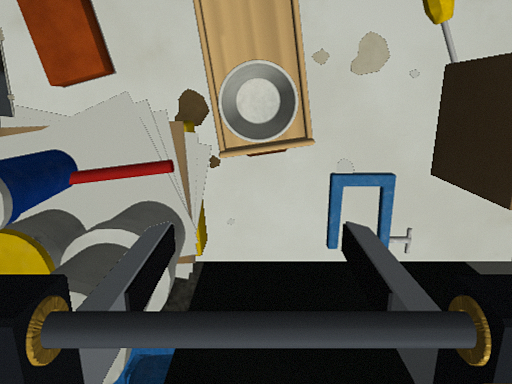

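The wrist view shows the white cup's rim centred at (258,100), about 40 px in radius, and the caddy turned slightly. I back off in y to see both cups.

```bash
python3 -m crank '[[100,40,-10,-30,0,0,0],[100,60,-15,-60,0,0,0],[100,60,-15,-60,0,0,0],[100,60,-15,-60,0,0,0]]'
python3 - <<'E'
from h import *
c=optics.calibration("wrist"); p,d=optics.camera("wrist"); np.savez("w1.npz",p=p,d=d)
X=cloud("wrist",d,c); print(manip.read_state()["eef_pos"])
cv2.imwrite("pics/w1.png",p[:,:,::-1])
for nm,(x,y,lo,hi) in dict(white=(535,70,66,85),dark=(531,205,56,76)).items():
    m=(d>0)&(np.hypot(X[...,0]-x,X[...,1]-y)<55)&(X[...,2]>lo)&(X[...,2]<hi)
    Q=X[m].astype(np.float32); print(nm,len(Q),cv2.minEnclosingCircle(Q[:,:2].copy()),np.median(Q[:,2]))
# caddy side walls: z 15..27
m=(d>0)&(X[...,2]>17)&(X[...,2]<27)&(abs(X[...,0]-534)<75)&(X[...,1]>20)&(X[...,1]<260)
for y in range(20,260,20):
    k=m&(abs(X[...,1]-y)<4)
    if k.sum()>3: print(y,np.percentile(X[k][:,0],[2,98]).round(1),k.sum())
E
```

```text
clock: 0.55
eef_pos: [535.0, 60.2, 265.3]
eef_rot: [3.141, 0.0, 1.572]
wrist_force: [0.1, 0.3, -1.0]
finger_gap: 93.9
finger_force: 0.0
[534.78382686  59.68932004 264.48046439]
white 848 ((550.071044921875, 71.30921173095703), 35.06227111816406) 75.73418
dark 872 ((532.5706176757812, 206.11329650878906), 39.46256637573242) 66.06416
20 [508.3 575.6] 50
40 [480.7 606.1] 67
60 [502.7 602.8] 88
80 [500.4 600.6] 85
100 [497.3 597.4] 74
120 [494.2 594.2] 72
140 [491.1 591. ] 72
160 [488.2 588.6] 73
180 [485.3 586.1] 79
200 [482.3 583.1] 97
220 [479.7 580.1] 101
240 [477.2 577.3] 106
```

View pics/w1.png

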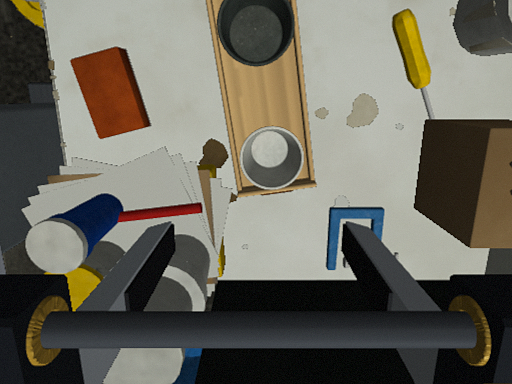

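Both rims fit circles of 35.1 and 39.5 mm, as given, 136 mm apart. That puts the gap at (541.3, 138.7), which agrees with the caddy walls, and the row is turned about +0.138 rad. Now to the bottle.

```bash
python3 -m crank '[[100,175,-167,35,0,0,0],[100,175,-167,35,0,0,0],[100,175,-167,35,0,0,0],[100,175,-167,35,0,0,0],[100,175,-167,35,0,0,0],[100,175,-167,35,0,0,0],[100,175,-167,35,0,0,0],[100,175,-167,35,0,0,0]]'
python3 - <<'E'
from h import *
c=optics.calibration("wrist"); p,d=optics.camera("wrist")
X=cloud("wrist",d,c); s=manip.read_state(); print(s["eef_pos"],s["joints"].round(2))
cv2.imwrite("pics/w2.png",p[:,:,::-1])
for lo,hi in ((10,40),(40,72),(85,98),(98,115)):
    m=(d>0)&(np.hypot(X[...,0]-368,X[...,1]-327)<35)&(X[...,2]>lo)&(X[...,2]<hi)
    Q=X[m].astype(np.float32); print(lo,len(Q),Q[:,:2].min(0),Q[:,:2].max(0),cv2.minEnclosingCircle(Q[:,:2].copy()))
m=(d>0)&(abs(X[...,0]-368)<120)&(abs(X[...,1]-327)<70)&(X[...,2]>12)&(np.hypot(X[...,0]-368,X[...,1]-327)>35)
Q=X[m]; print(len(Q), Q.min(0) if len(Q) else 0,Q.max(0) if len(Q) else 0)
E
```

```text
clock: 1.4
eef_pos: [368.7, 234.1, 230.0]
eef_rot: [-3.141, 0.001, 1.569]
wrist_force: [-0.3, -0.6, -0.3]
finger_gap: 94.2
finger_force: 0.0
[368.82421033 234.02116251 230.0835836 ] [ 0.48  0.02  1.78 -0.    1.34  0.48]Traceback (most recent call last):
  File "<stdin>", line 7, in <module>
    return umr_minimum(a, axis, None, out, keepdims, initial, where)
ValueError: zero-size array to reduction operation minimum which has no identity
```

View pics/w2.png

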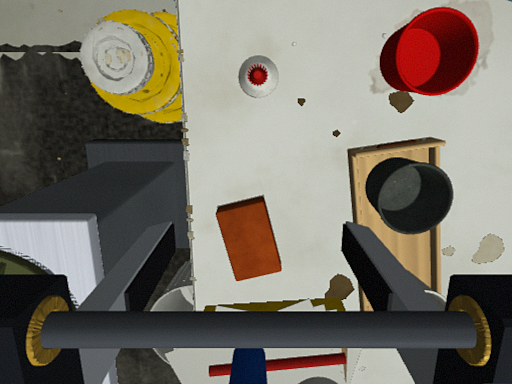

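The wrist view shows the bottle from above at (258,76), with open bench around it.

Run:
```python
from h import *
c=optics.calibration("wrist"); p,d=optics.camera("wrist")
X=cloud("wrist",d,c)
for lo,hi in ((30,80),(70,85),(85,100),(100,115)):
    m=(d>0)&(np.hypot(X[...,0]-368,X[...,1]-327)<35)&(X[...,2]>lo)&(X[...,2]<hi)
    Q=X[m].astype(np.float32); print(lo,len(Q),*( [cv2.minEnclosingCircle(Q[:,:2].copy())] if len(Q) else []))
m=(d>0)&(abs(X[...,0]-368)<110)&(abs(X[...,1]-327)<65)&(X[...,2]>12)&(np.hypot(X[...,0]-368,X[...,1]-327)>30)
Q=X[m]; print(len(Q), np.percentile(Q,[0,50,100],axis=0).round() if len(Q) else 0)
```

```text
30 877 ((368.808837890625, 327.8341369628906), 19.10668182373047)
70 935 ((369.0630187988281, 328.0508117675781), 18.468015670776367)
85 137 ((368.74176025390625, 327.75360107421875), 8.565776824951172)
100 168 ((368.20465087890625, 327.8267517089844), 8.603744506835938)
6536 [[305. 262. 330.]
 [321. 266. 342.]
 [432. 268. 353.]]
```

```bash
python3 -m crank '[[100,47,0,0,0,0,0],[100,93,1,0,0,0,0],[100,93,1,0,0,0,0],[100,93,1,40,0,0,0],[100,93,1,80,0,0,0],[100,93,1,120,0,0,0],[100,93,1,150,0,0,0],[100,93,1,175,0,0,0],[100,93,1,185,0,0,0],[100,93,1,185,0,0,0]]'
```

```text
clock: 2.5
eef_pos: [369.1, 327.1, 44.7]
eef_rot: [-3.14, 0.001, 1.57]
wrist_force: [-0.4, -0.1, 0.3]
finger_gap: 93.9
finger_force: 0.0
```

```bash
python3 -m crank '[[30,0,0,0,0,0,0],[30,0,0,0,0,0,0],[30,0,0,0,0,0,0],[30,0,0,0,0,0,0],[30,0,0,0,0,0,0],[30,0,0,0,0,0,0],[30,0,0,0,0,0,0],[30,0,0,0,0,0,0],[30,0,0,0,0,0,0],[30,0,0,0,0,0,0]]' 15
```

```text
clock: 3.5
eef_pos: [369.0, 328.0, 45.4]
eef_rot: [-3.142, 0.0, 1.571]
wrist_force: [-0.0, -0.7, 1.4]
finger_gap: 37.5
finger_force: 15.0
```

```bash
python3 -m crank '[[30,0,0,-30,0,0,0],[30,0,0,-70,0,0,0],[30,0,0,-110,0,0,0],[30,-25,20,-145,0,0,-0.03],[30,-55,50,-155,0,0,-0.05],[30,-85,80,-155,0,0,-0.08],[30,-115,107,-155,0,0,-0.1],[30,-145,134,-155,0,0,-0.12],[30,-172,156,-155,0,0,-0.138],[30,-189,172,-155,0,0,-0.138]]'
python3 -m crank '[[30,0,0,0,0,0,0],[30,0,0,0,0,0,0]]'
python3 - <<'E'
from h import *
for n in("scene","side"):
    p,d=optics.camera(n); X=cloud(n,d)
    m=(d>0)&(np.hypot(X[...,0]-541,X[...,1]-139)<27)&(X[...,2]>130)&(X[...,2]<205)
    Q=X[m]; print(n,len(Q),np.percentile(Q,[1,50,99],axis=0).round(1).tolist())
    for nm,(x,y,lo,hi) in dict(white=(550,71,66,85),dark=(532,206,56,76)).items():
        m=(d>0)&(np.hypot(X[...,0]-x,X[...,1]-y)<45)&(X[...,2]>lo)&(X[...,2]<hi)
        Q=X[m].astype(np.float32); print(nm,len(Q),cv2.minEnclosingCircle(Q[:,:2].copy()) if len(Q) else 0)
    if n=="side": cv2.imwrite("pics/s2.png",cv2.resize(p[90:230,170:330],None,fx=4,fy=4)[:,:,::-1])
c=optics.calibration("wrist")
print(manip.read_state())
E
```

```text
clock: 4.5
eef_pos: [542.0, 137.0, 200.1]
eef_rot: [-3.141, 0.0, 1.708]
wrist_force: [-0.1, -0.1, -1.7]
finger_gap: 37.7
finger_force: 15.0
clock: 4.7
eef_pos: [540.7, 139.0, 200.0]
eef_rot: [-3.141, -0.0, 1.708]
wrist_force: [-0.1, -0.3, -0.9]
finger_gap: 37.5
finger_force: 15.0
scene 555 [[518.9, 117.9, 153.6], [527.6, 124.0, 179.2], [561.0, 147.7, 204.4]]
white 95 ((533.1283569335938, 83.40525817871094), 28.734455108642578)
dark 375 ((529.9591064453125, 204.32272338867188), 39.92439270019531)
side 323 [[518.1, 134.7, 157.3], [529.8, 154.4, 181.8], [556.8, 160.4, 204.8]]
white 232 ((547.3488159179688, 71.20252990722656), 36.593746185302734)
dark 342 ((530.729248046875, 205.9461212158203), 40.18174362182617)
{'clock': 4.8, 'joints': array([1.87331391e-01, 3.22368968e-01, 1.50363287e+00, 1.63160620e-04,
       1.31592593e+00, 4.85255471e-02]), 'qd': array([ 7.64252463e-03, -3.26640021e-03, -1.14275491e-03,  1.48114800e-05,
        5.38385658e-04, -3.30357567e-03]), 'effort': array([-8.21681488e-01, -5.45307648e+01, -3.57586026e+01,  5.31730440e-02,
        5.91183794e-03,  7.64841679e-04]), 'eef_pos': array([540.41429056, 139.73287761, 200.36932277]), 'eef_rot': array([-3.14125028e+00, -1.41435073e-04,  1.70956098e+00]), 'wrist_force': array([ 0.13256348,  0.0598518 , -0.61316198]), 'moment': array([ 0.06921857, -0.00314179,  0.02547247]), 'finger_force': 14.967233296483755, 'finger_gap': 37.37363721411666}
```

View pics/s2.png

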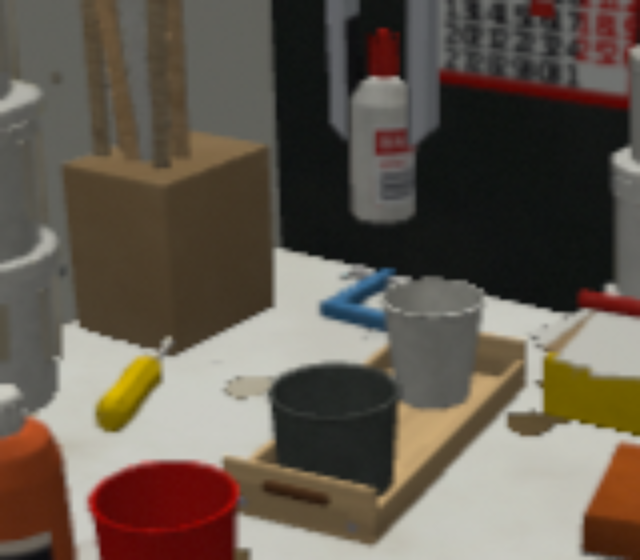

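The side crop shows the bottle hanging upright at about (382,150), above the gap, with both cups undisturbed. I lower it in a straight line.

```bash
python3 -m crank '[[30,0,0,25,0,0,0],[30,0,0,55,0,0,0],[30,0,0,85,0,0,0],[30,0,0,105,0,0,0],[30,0,0,120,0,0,0],[30,0,0,132,0,0,0],[30,0,0,140,0,0,0],[30,0,0,144,0,0,0],[30,0,0,146,0,0,0],[30,0,0,146,0,0,0]]'
python3 -m crank '[[30,0,0,1,0,0,0],[30,0,0,1,0,0,0],[30,0,0,2,0,0,0],[30,0,0,2,0,0,0]]'
```

```text
clock: 5.8
eef_pos: [541.1, 139.1, 54.7]
eef_rot: [3.141, -0.0, 1.709]
wrist_force: [-0.0, 0.2, -1.2]
finger_gap: 37.4
finger_force: 15.0
clock: 6.2
eef_pos: [541.0, 139.0, 52.4]
eef_rot: [3.142, 0.0, 1.709]
wrist_force: [1.3, -0.2, -1.5]
finger_gap: 37.3
finger_force: 15.0
```

```bash
python3 -m crank '[[30,0,0,0.5,0,0,0],[30,0,0,0.5,0,0,0],[30,0,0,1,0,0,0],[30,0,0,1,0,0,0]]'; python3 -m crank '[[30,0,0,0.5,0,0,0],[30,0,0,0.5,0,0,0],[30,0,0,0.5,0,0,0]]'
```

```text
clock: 6.6
eef_pos: [541.0, 139.0, 51.5]
eef_rot: [3.142, -0.0, 1.709]
wrist_force: [-0.7, -0.1, -0.9]
finger_gap: 37.5
finger_force: 15.0
clock: 6.9
eef_pos: [541.1, 139.0, 51.4]
eef_rot: [3.141, 0.0, 1.709]
wrist_force: [-2.2, -1.0, 5.6]
finger_gap: 37.2
finger_force: 15.0
```

Contact shows as 5.6 N. Release and retreat straight up.

```bash
python3 -m crank '[[45,0,0,0,0,0,0],[50,0,0,0,0,0,0],[55,0,0,0,0,0,0],[60,0,0,0,0,0,0],[70,0,0,0,0,0,0],[70,0,0,0,0,0,0]]'; python3 -m crank '[[70,0,0,-5,0,0,0],[70,0,0,-20,0,0,0],[70,0,0,-45,0,0,0],[70,0,0,-80,0,0,0],[70,0,0,-120,0,0,0],[70,0,0,-160,0,0,0],[70,-40,0,-190,0,0,0],[70,-75,0,-200,0,0,0],[70,-75,0,-200,0,0,0],[70,-75,0,-200,0,0,0]]'
python3 - <<'E'
from h import *
c=optics.calibration("wrist"); p,d=optics.camera("wrist"); X=cloud("wrist",d,c)
cv2.imwrite("pics/w3.png",p[:,:,::-1])
for nm,(x,y,r,lo,hi) in dict(white=(550,71,45,66,85),dark=(532,206,47,56,76),bot=(541,139,27,30,92),noz=(541,139,27,97,130)).items():
    m=(d>0)&(np.hypot(X[...,0]-x,X[...,1]-y)<r)&(X[...,2]>lo)&(X[...,2]<hi)
    Q=X[m].astype(np.float32); print(nm,len(Q),cv2.minEnclosingCircle(Q[:,:2].copy()) if len(Q) else 0, Q[:,2].max() if len(Q) else 0)
E
```

```text
clock: 7.5
eef_pos: [541.0, 139.0, 50.9]
eef_rot: [-3.142, -0.0, 1.709]
wrist_force: [0.2, 0.1, -0.3]
finger_gap: 65.1
finger_force: 0.0
clock: 8.5
eef_pos: [551.2, 64.4, 251.2]
eef_rot: [3.141, -0.0, 1.708]
wrist_force: [-0.2, -0.9, -0.5]
finger_gap: 65.7
finger_force: 0.0
white 919 ((549.92724609375, 71.078857421875), 35.071842193603516) 78.632164
dark 938 ((532.658203125, 206.06190490722656), 39.35615539550781) 69.64237
bot 907 ((540.9533081054688, 138.99839782714844), 18.918787002563477) 91.9731
noz 203 ((540.2003784179688, 138.57118225097656), 8.596297264099121) 116.903725
```

View pics/w3.png

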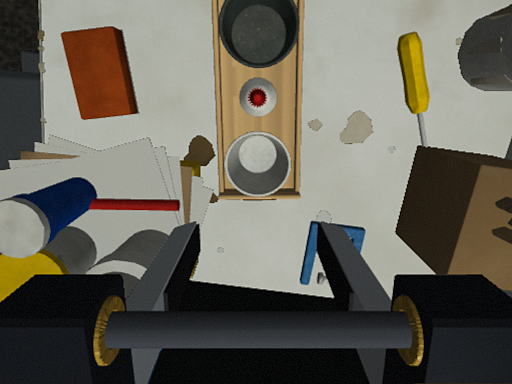

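The bottle stands upright at (258,97), in line between the cups. Both cups are within 0.3 mm of where they were, and the arm is clear.

```bash
python3 -c "
from cell import manip; print(manip.sign_off())"
```

```text
the job is handed in; nothing more can be done
None
```

The glue bottle is standing upright and free on the caddy floor, within 0.5 mm of mid-gap and in line with the two cups. Neither cup moved measurably, and I handed the job in at about 8.6 s.

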